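Level the display plinth on the mantelpiece

TASK

The little display plinth on the mantelpiece stands out of level. Stand the spirit level on it, lengthwise along the board between the hand knob and the photo holder, let go, and turn the knob of the levelling foot until the bubble rests between the two lines. Then press the spirit level down onto the plinth with a steady, moderate push of about 10 newtons, bubble still between the lines, and finish like that, still pressing; do not disturb the other things on the mantelpiece.

Things in the scene. Friction and masses are not known exactly. Their poses are not given: they have to be found in the camera images.
- plinth: Oak display board, 340 mm long (its y) x 120 mm deep (its x), 18 mm thick, top 50 mm above the mantelpiece. Origin: centre of its TOP face, z up. It tilts only about its x axis, under 10 mrad, on two fixed feet under y = +90 mm and one levelling foot at y = -130 mm. The spirit level belongs on the bare board between knob and photo holder, centred near the origin, long side along y.
- panel_foot (a point): Steel spring-clip photo holder screwed on the plinth at its y = +125 mm; this point is on the board under it. Its base is 40 x 56 mm; the clear acrylic panel it grips, in the plinth's y-z plane, is 80 mm wide along y (y = 85 to 165 mm), 4 mm thick, and reaches 77 mm above the board.
- knob_grip (a point): Centre of the round fluted black knob of the levelling screw (vertical axis), 84 mm above the mantelpiece, at the plinth's y = -130 mm: 38 mm in diameter, 24 mm tall, underside 22 mm above the board. Clockwise from above raises this end of the board, 4 mm a turn, 220 mm from the fixed feet; the knob keeps its height, turns stiffly (0.08 Nm), stays where left, and has over 3 rad to spare past level.
- level: Pocket spirit level, aluminium, 140 mm long (its x), 28 mm wide (y), 32 mm tall, 0.4 kg. Origin: centre of its underside, z up. A 62 mm recess in the middle of the top shows the vial; there the sides are 24 mm and the vial 28 mm tall. The end blocks, 31 to 70 mm from the middle, are solid with flat tops at 32 mm. Starts upright on the mantelpiece, right of the plinth (smaller y).
- bubble (a joint): Bubble's centre along the level's x, in m; 0 = middle, positive towards its +x end. It runs to the higher end, 1.6 mm per mrad of slope (on the plinth about 4.6 mm per rad of knob), settles in about 2 s, stops at +-20 mm. Whitish, 15 mm long, in a yellow-green vial with two black lines 10 mm either side of the middle; between the lines = within 2.5 mm.
- bottle: Cobalt-blue glass bottle with a plastic stopper tipped with cork, 66 mm in diameter, 201 mm tall; loose bystander, not to be disturbed. Origin: centre of its underside.
- mug: White stoneware mug, empty, 82 mm in diameter, 95 mm tall, with a handle; loose bystander, not to be disturbed. Origin: centre of its underside.
- car: Wooden toy car, 120 x 68 x 55 mm; loose bystander, not to be disturbed. Origin: centre of its underside.
- trinket_box: Dark wooden trinket box, 74 x 104 x 46 mm; loose bystander, not to be disturbed. Origin: centre of its underside.
- candle_jar: Glass candle jar with wooden lid, 72 mm in diameter, 75 mm tall; loose bystander, not to be disturbed. Origin: centre of its underside.
- dish: Small blue ceramic dish, 110 mm in diameter, 22 mm tall; loose bystander, not to be disturbed. Origin: centre of its underside.
- plant_pot: Empty terracotta pot, 90 mm in diameter, 85 mm tall; loose bystander, not to be disturbed. Origin: centre of its underside.
Things that resemble listed ones, but are neither listed nor needed, are in the scene too. What is meant by the level is not purple or red, and is the larger of those in its own colour.

How it is judged:
By the outcome, as a careful person would: the job done as asked, in the order asked, and still so for the second after the job is handed in, while the arm keeps its last pose, push and grip.
It also fails if it takes over 72 s, if anything falls off the work surface, if the arm or the gripper's body presses on something with over 40 N, if the wrist force passes 120 N, or if a joint passes its speed limit or range.

ROBOT

A 6-joint arm with a two-finger parallel gripper is mounted at the origin on the work surface. World frame = base frame: x ahead of the robot, y to its left, z up, the work surface at z = 0. Lengths are in m, angles in degrees, forces in N, time in s.
With the tool pointing down it reaches from about 0.325 to 0.9 m from the base axis. Payload 3.5 kg.
Tool frame: the origin (TCP) lies on the centre line of the jaws, within the pads' length; the fingertips stand 8 mm ahead of it and the grasp point (between the pads) lies 11 mm behind it (env.tcp_to_tips is the distance from the TCP to the fingertips, in m); z points along the fingers, y is the direction in which the jaws open and shut (so a half turn about z gives the same grasp; the last joint's range is limited). The gripper opens to 85 mm and grips with 20 to 120 N. Pads are 22 mm wide; open, the fingers measure 114 mm over their backs; the gripper's body (76 mm by 85 mm) begins 54 mm behind the grasp point. The pads swing forward as they close: fully open they stand 13 mm farther back than shut.
Start: joints at [70.737, 15.837, -1.513, 72.651, 0, 84.076], TCP at [0.144, 0.608, 0.239] pointing down, gripper open.
Joint ranges: [-178.77, 178.77], [-48.84, 107.48], [-61.69, 71.31], [-111.58, 123.2], [-90, 87.43], [-180, 180]. Speed limits (degrees/s): [147.25, 147.25, 180, 180, 180, 180].

INTERFACE

Orientations are given as [roll, pitch, yaw] about the fixed x, y, z axes, in that order (R = Rz(yaw) Ry(pitch) Rx(roll)).
In Python, from rig import get_obs, camera, camera_info, order, env gives the robot as it stands. The module is installed in compiled form; this text tells all that it offers.
- The arm moves only by the tool send_rows, never from a script. Its arguments are lists of equal length, an entry for each row: "xyz": the shift along the tool's x, y, z in mm, a list of three; "rot": the turn, a rotation vector about the tool's x, y, z in degrees, a list of three; "fingers": the finger opening in mm, from 0 to 85.4. In form: {"xyz": [[x, y, z], ...], "rot": [[ax, ay, az], ...], "fingers": [fingers, ...]}. A call has exactly 5 rows; each row is the pose to reach, as a shift and turn from the pose commanded when the call began, along the tool's axes at that moment; what a row does not reach only later rows make up. A row lasts 1/8 s, in which the tool goes at most 62.5 mm and 10.7 degrees, less where a joint would pass 70% of its speed; a pose out of reach is approached as far as the arm can. A call with a gripper value outside its range is refused whole. The fingers move at their own pace and stop on an object; "newtons" is the grip in N (left out, the last holds). Time passes only in rows, so rows that repeat a pose let the fingers close, or fill a call up. It gives the time, the measured TCP pose, the force and the opening at its end, in the units of the state.
- get_obs(): the state, without advancing time (a new reading comes with each control period).
- camera(name): name is "scene" or "top" or "wrist"; returns the picture (420x560x3 uint8, red, green, blue); there is no depth.
- camera_info(name): a dict with "fovy" (degrees; the focal length in pixels is half the picture's height over the tangent of half this angle, whatever the lens; pixels are square), "cx", "cy" (the principal point, pixels), "R" (3x3) and "t" (3): a world point X has camera coordinates R X + t. Camera axes: x right, y down, z forward; pixel columns grow to the right and rows downward; lengths in m; the calibration is good to about 2 mm. A picture is of the moment at which its call begins: read the wrist's pose just before it. camera_info takes no time and is no camera call; for the wrist camera it gives the pose at the moment of the call.
- order.hand_in(): hands the job in, once; it reports no verdict.
The state is a dict: "time_s": time; "joint_pos": joint angles; "joint_velocities": joint speeds; "joint_torque": joint torques, N m; "tcp_pos": TCP position; "eef_rot": TCP orientation; "ft_force": force on the tool from outside, world axes, zero at the start; "moment": the same for the moment, N m; "finger_gap": opening from 0.0 (shut) to 1.0 (fully open).
Only numpy, scipy, OpenCV 4.12 (cv2) and the standard library are available. Lean on these libraries where they do the work, as an engineer would, in place of code of your own. Each camera call takes 0.05 s, during which the arm holds its last target.

## Working session

There is one attempt and no reset: what is moved stays moved. The work goes in short steps, Python scripts to look and compute and a tool call to move; the robot and the scene stay as the last step left them, time stands still between calls to the robot, and variables do not carry over. Pictures are saved under pics/ and viewed, and the job is handed in when it is done.

Besides the shell and the picture viewer there is one more tool, called after "Call:" as name(argument=value, ...) on one line, values as JSON. send_rows: Moves the arm, as the interface text tells. Its arguments: {"type":"object","properties":{"xyz":{"type":"array"},"rot":{"type":"array"},"fingers":{"type":"array"},"newtons":{"type":"number"}},"required":["xyz","rot","fingers"]}

```bash
mkdir -p pics; python3 - <<'E'
from rig import get_obs,camera,camera_info,env
import cv2,numpy as np
np.set_printoptions(precision=4,suppress=True)
for n in("scene","top","wrist"):
    i=camera_info(n);print(n,i)
    im=camera(n);cv2.imwrite(f"pics/{n}0.png",cv2.cvtColor(im,cv2.COLOR_RGB2BGR))
print(get_obs(),env.tcp_to_tips)
E
```

```text
scene {'fovy': 53.959325065703354, 'cx': 285.2147297728565, 'cy': 211.94549655513862, 'R': array([[ 0.5971,  0.8021, -0.0066],
       [ 0.6129, -0.4615, -0.6414],
       [-0.5175,  0.379 , -0.7672]]), 't': array([-0.3402, -0.278 ,  1.5215])}
top {'fovy': 48.134062307952114, 'cx': 276.9315818865918, 'cy': 213.49227145097694, 'R': array([[ 0.0219, -0.9997,  0.0093],
       [-0.9898, -0.023 , -0.1409],
       [ 0.1411, -0.0061, -0.99  ]]), 't': array([0.0036, 0.5571, 1.5904])}
wrist {'fovy': 59.31091982018944, 'cx': 275.5269079911051, 'cy': 210.9397001442344, 'R': array([[ 0.2313,  0.9729, -0.0011],
       [ 0.9342, -0.2218,  0.2795],
       [ 0.2717, -0.0656, -0.9602]]), 't': array([-0.6228, -0.0355,  0.3785])}
{'time_s': 0.15, 'joint_pos': array([70.7368, 15.8706, -1.5795, 72.6533, -0.0004, 84.0744]), 'joint_velocities': array([ 0.1367, -0.0968,  0.2485, -0.0992,  0.011 ,  0.0497]), 'joint_torque': array([ -0.0002, -44.6059,  29.5638,   0.0105,  -0.0001,   0.    ]), 'tcp_pos': array([0.144 , 0.6076, 0.2384]), 'eef_rot': array([-179.8971,   -0.0103,  166.6625]), 'ft_force': array([-0.6553,  1.0093,  0.3777]), 'moment': array([0.0318, 0.0585, 0.0484]), 'finger_gap': 0.9999297299915361} 0.008
```

View pics/scene0.png

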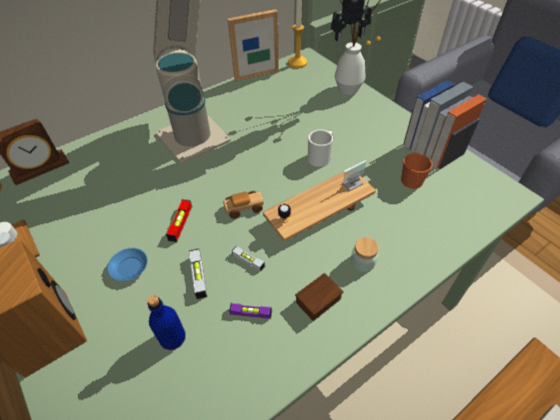

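View pics/top0.png

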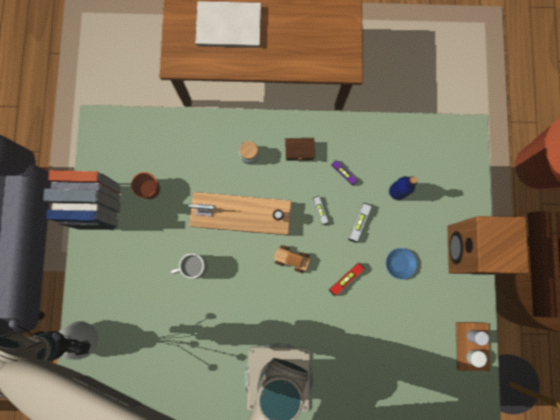

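View pics/wrist0.png

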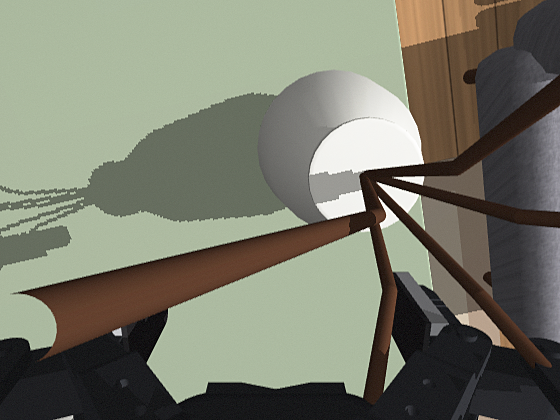

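The scene shows two white/silver levels. In top, the larger is at (360,222) and the small decoy at (320,210). The plinth is at about (241,214), with its knob at (278,215) and the holder at (203,210). I'll measure these next.

```bash
cat > h.py <<'E'
from rig import get_obs,camera,camera_info,env
import cv2,numpy as np
np.set_printoptions(precision=4,suppress=True)
def ray(i,u,v):
    f=210/np.tan(np.radians(i["fovy"]/2))
    R=np.array(i["R"]);t=np.array(i["t"])
    return -R.T@t, R.T@np.array([(u-i["cx"])/f,(v-i["cy"])/f,1])
def onz(i,u,v,z):
    c,d=ray(i,u,v);return c+d*(z-c[2])/d[2]
def proj(i,X):
    f=210/np.tan(np.radians(i["fovy"]/2))
    p=np.array(i["R"])@np.array(X)+np.array(i["t"]);return np.array([f*p[0]/p[2]+i["cx"],f*p[1]/p[2]+i["cy"]])
def snap(n,name):
    i=camera_info(n);im=cv2.cvtColor(camera(n),cv2.COLOR_RGB2BGR);cv2.imwrite(f"pics/{name}.png",im);return i,im
def rots(e):
    from scipy.spatial.transform import Rotation as R
    return R.from_euler("xyz",e,degrees=True)
E
python3 - <<'E'
from h import *
im=cv2.imread("pics/top0.png")
c=im[170:270,170:410];cv2.imwrite("pics/top0c.png",cv2.resize(c,None,fx=3.3,fy=3.3,interpolation=cv2.INTER_CUBIC))
im=cv2.imread("pics/scene0.png")
c=im[140:310,150:400];cv2.imwrite("pics/scene0c.png",cv2.resize(c,None,fx=3.2,fy=3.2,interpolation=cv2.INTER_CUBIC))
i=camera_info("top")
im=cv2.imread("pics/top0.png");hsv=cv2.cvtColor(im,cv2.COLOR_BGR2HSV)
g=im.astype(int)
# silver: low saturation & bright
m=((hsv[...,1]<35)&(hsv[...,2]>110)).astype(np.uint8)*255
m=cv2.morphologyEx(m,cv2.MORPH_CLOSE,np.ones((9,9)))
cs,_=cv2.findContours(m[130:300,180:440],cv2.RETR_EXTERNAL,cv2.CHAIN_APPROX_NONE,offset=(180,130))
for c in cs:
    if cv2.contourArea(c)>60:
        r=cv2.minAreaRect(c);b=cv2.boxPoints(r)
        P=np.array([onz(i,*p,.03)[:2] for p in b]);print("silver",r,onz(i,*r[0],.03),np.linalg.norm(P[0]-P[1]),np.linalg.norm(P[1]-P[2]),P.tolist())
m=((hsv[...,0]>5)&(hsv[...,0]<22)&(hsv[...,1]>70)&(hsv[...,2]>90)).astype(np.uint8)*255
m=cv2.morphologyEx(m[180:245,180:300],cv2.MORPH_CLOSE,np.ones((5,5)))
cs,_=cv2.findContours(m,cv2.RETR_EXTERNAL,cv2.CHAIN_APPROX_NONE,offset=(180,180))
for c in cs:
    if cv2.contourArea(c)>500:
        r=cv2.minAreaRect(c);b=cv2.boxPoints(r)
        P=np.array([onz(i,*p,.05)[:2] for p in b]);print("plinth",r,onz(i,*r[0],.05),np.linalg.norm(P[0]-P[1]),np.linalg.norm(P[1]-P[2]));print(P)
E
```

```text
silver ((192.0, 265.5), (25.0, 24.0), 90.0) [0.3715 0.3031 0.03  ] 0.08241587140345989 0.08523290964105802 [[0.41329371840365836, 0.34633710251829], [0.41514434250518256, 0.2639420113439579], [0.3299929742480637, 0.26021463024977287], [0.32819588406209554, 0.34200102839587987]]
silver ((200.26229858398438, 209.1147918701172), (25.168933868408203, 10.321073532104492), 5.194429397583008) [0.5674 0.2836 0.03  ] 0.036330098719415956 0.0879239689255772 [[0.5523077925100719, 0.32816692452723284], [0.5886073637526053, 0.32667789780794465], [0.582602123047792, 0.23895924873203195], [0.546328228105736, 0.2407220412785294]]
silver ((359.9923400878906, 221.2006072998047), (10.838709831237793, 39.41037368774414), 22.166345596313477) [ 0.5378 -0.2738  0.03  ] 0.13961923244764593 0.0377268380722327 [[0.4802193684731165, -0.23043170090727397], [0.609754824137668, -0.2825286854173855], [0.5960552911869152, -0.3176803156478557], [0.4668077336643408, -0.26524100560106534]]
silver ((320.1458740234375, 209.7739715576172), (28.74048614501953, 8.164375305175781), 70.70995330810547) [ 0.5749 -0.1346  0.03  ] 0.02882577892583992 0.10102847593566944 [[0.6174638514944399, -0.10399265478523034], [0.627708155702474, -0.13093666640144394], [0.5325575298632583, -0.16489415971720167], [0.5224872516328272, -0.13813291422635748]]
silver ((343.5000305175781, 172.00001525878906), (28.991378784179688, 9.192388534545898), 45.0) [ 0.7118 -0.216   0.03  ] 0.033364609700486395 0.10272514478316418 [[0.7360654861787924, -0.16804184776866088], [0.7602822568119388, -0.1909927780453919], [0.6877218865785784, -0.26370761863739], [0.6638006026747549, -0.2407370689900538]]
plinth ((240.14540100097656, 213.07785034179688), (100.27376556396484, 35.21493911743164), 4.969740867614746) [0.5539 0.1428 0.05  ] 0.12240014956696052 0.34702489753969706
[[ 0.5042  0.3174]
 [ 0.6265  0.3128]
 [ 0.6041 -0.0335]
 [ 0.4821 -0.0252]]
```

View pics/top0c.png

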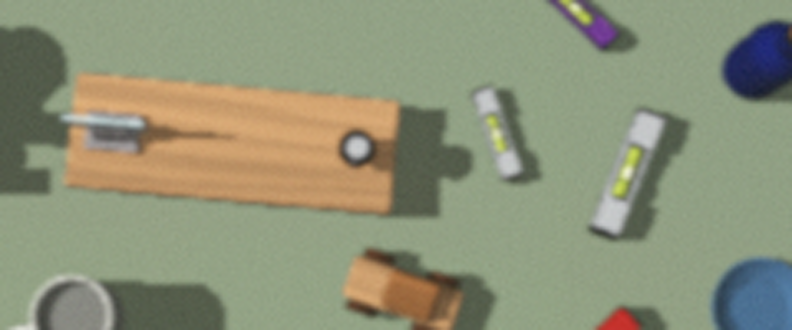

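View pics/scene0c.png

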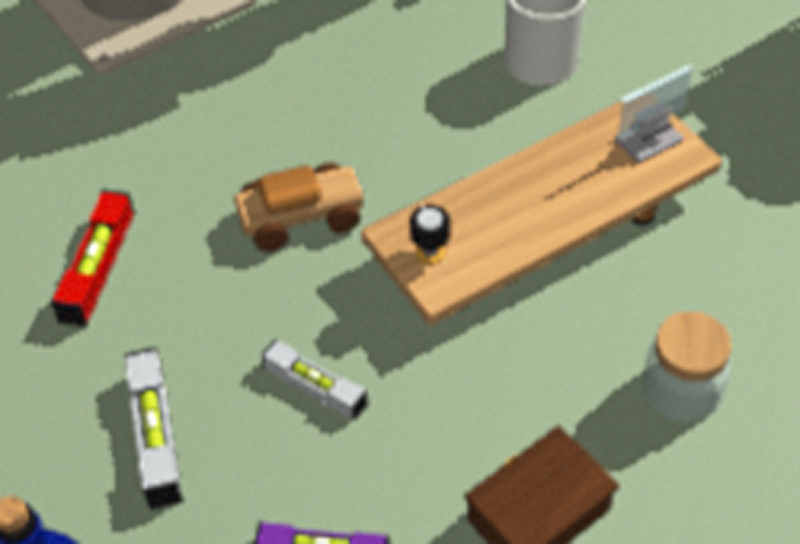

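```bash
python3 - <<'E'
from h import *
im=cv2.imread("pics/scene0.png")
c=im[0:120,270:450];cv2.imwrite("pics/s0v.png",cv2.resize(c,None,fx=4,fy=4,interpolation=cv2.INTER_CUBIC))
i=camera_info("scene");print(proj(i,[.144,.608,.239]),proj(i,[.144,.608,.3]))
i=camera_info("top");print(proj(i,[.144,.608,.239]),onz(i,75,340,.05))
o=get_obs();R=rots(o["eef_rot"]).as_matrix();w=camera_info("wrist");C=-w["R"].T@w["t"];print(R.T@(C-o["tcp_pos"]), R.T@w["R"].T)
# target shift in tool frame
for T in([.5378,-.2738,.2],):print(R.T@(np.array(T)-o["tcp_pos"])*1000)
E
```

```text
[349.2532  39.7547] [351.2097  23.035 ]
[ 71.451  339.3868] [0.1178 0.6739 0.05  ]
[ 0.0712 -0.0013 -0.1344] [[-0.0007 -0.9601 -0.2797]
 [ 1.     -0.0009  0.0008]
 [-0.001  -0.2797  0.9601]]
[-586.5017 -766.6677   39.6651]
```

View pics/s0v.png

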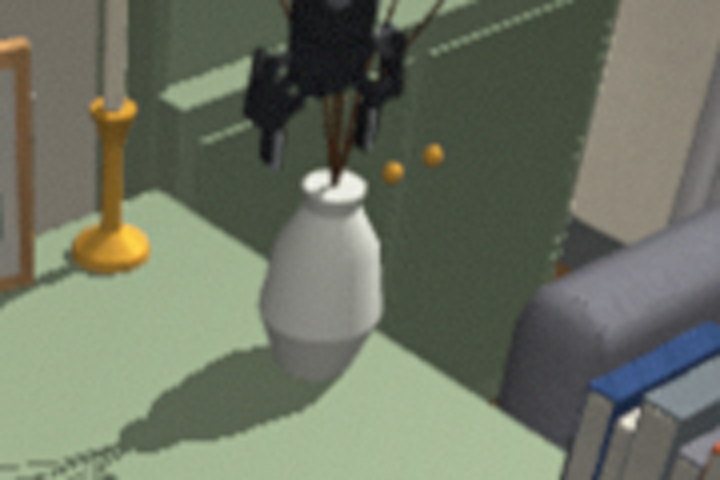

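The vase stems at the start pose pass close to the gripper, so I'll rise first and watch the force.

Call:
send_rows(xyz=[[0,0,-10],[0,0,-25],[0,0,-40],[0,0,-60],[0,0,-80]], rot=[[0,0,0],[0,0,0],[0,0,0],[0,0,0],[0,0,0]], fingers=[85,85,85,85,85])

```text
time_s: 0.78
tcp_pos: [0.1443, 0.6084, 0.3214]
eef_rot: [179.9, 0.0, 166.7]
ft_force: [-0.4, 0.8, 0.0]
finger_gap: 0.999
```

Call:
send_rows(xyz=[[-36,-47,0],[-72,-94,0],[-108,-141,0],[-144,-188,0],[-180,-235,0]], rot=[[0,0,0],[0,0,0],[0,0,0],[0,0,0],[0,0,0]], fingers=[85,85,85,85,85])

```text
time_s: 1.4
tcp_pos: [0.2659, 0.3366, 0.3209]
eef_rot: [179.9, 0.1, 166.7]
ft_force: [1.5, 0.4, -0.1]
finger_gap: 0.996
```

Call:
send_rows(xyz=[[-36,-47,0],[-72,-94,0],[-108,-141,0],[-144,-188,0],[-180,-235,0]], rot=[[0,0,0],[0,0,0],[0,0,0],[0,0,0],[0,0,0]], fingers=[85,85,85,85,85])

```text
time_s: 2.02
tcp_pos: [0.387, 0.0659, 0.3211]
eef_rot: [179.9, 0.2, 166.7]
ft_force: [0.9, 1.0, 0.0]
finger_gap: 0.996
```

Call:
send_rows(xyz=[[-36,-47,0],[-72,-94,0],[-108,-141,15],[-144,-188,30],[-180,-235,40]], rot=[[0,0,2],[0,0,4],[0,0,6],[0,0,8],[0,0,8.6]], fingers=[85,85,85,85,85])

```text
time_s: 2.65
tcp_pos: [0.5078, -0.2046, 0.2802]
eef_rot: [180.0, 0.1, 158.0]
ft_force: [0.5, 0.7, 0.7]
finger_gap: 0.998
```

```bash
python3 - <<'E'
from h import *
o=get_obs();i,im=snap("wrist","w1");print(o["tcp_pos"],o["eef_rot"],o["time_s"],o["joint_pos"])
E
```

```text
[ 0.5078 -0.2046  0.2802] [179.9959   0.0987 158.0032] 2.65 [-28.7217   6.7952  -7.6695  75.4378   0.0157  -6.7249]
```

View pics/w1.png

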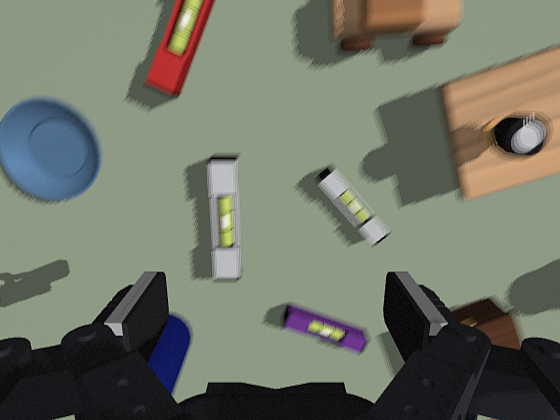

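Wrist view: target level at (225,218), clearly longer than the decoy at (353,205). The bottle is close on the left at (170,350).

```bash
python3 - <<'E'
from h import *
o=get_obs();i=camera_info("wrist");im=cv2.imread("pics/w1.png");hsv=cv2.cvtColor(im,cv2.COLOR_BGR2HSV)
m=((hsv[...,1]<30)&(hsv[...,2]>135)|((hsv[...,0]>22)&(hsv[...,0]<40)&(hsv[...,1]>100))).astype(np.uint8)*255
m[265:, :180]=0
m=cv2.morphologyEx(m,cv2.MORPH_CLOSE,np.ones((5,5)))
cs,_=cv2.findContours(m,cv2.RETR_EXTERNAL,cv2.CHAIN_APPROX_NONE)
for c in cs:
    r=cv2.minAreaRect(c)
    if cv2.contourArea(c)>1500:
        P=np.array([onz(i,*p,.032)[:2] for p in cv2.boxPoints(r)])
        print(r,onz(i,*r[0],.032),P.tolist())
top=cv2.imread("pics/top0.png");h2=cv2.cvtColor(top,cv2.COLOR_BGR2HSV)
m=((h2[...,0]>112)&(h2[...,0]<128)&(h2[...,1]>150)).astype(np.uint8)*255
cs,_=cv2.findContours(m[150:220,370:430],cv2.RETR_EXTERNAL,cv2.CHAIN_APPROX_NONE,offset=(370,150))
it=camera_info("top")
for c in cs:
    if cv2.contourArea(c)>50: print(cv2.boundingRect(c),onz(it,396,190,0.06),onz(it,396,190,0))
sc=cv2.imread("pics/scene0.png");i2=camera_info("scene")
print(onz(i2,172,335,.03))
R=rots(o["eef_rot"]).as_matrix();print(R)
E
```

```text
((353.88238525390625, 207.02938842773438), (82.54203796386719, 25.814725875854492), 49.398704528808594) [ 0.5756 -0.1491  0.032 ] [[0.5372313938854919, -0.17668987320587629], [0.5282290733437279, -0.1516412905538474], [0.615364175121149, -0.12052877392486473], [0.6260559001004434, -0.14642412790845705]]
((225.7674560546875, 218.02442932128906), (121.09941864013672, 32.44865036010742), 88.09085083007812) [ 0.535  -0.2813  0.032 ] [[0.4686963394792721, -0.2718577978767127], [0.480348236899943, -0.24041686955949054], [0.6079529901727994, -0.29178751793523905], [0.5952606394052674, -0.32653030084257906]]
(391, 178, 19, 18) [ 0.6455 -0.3932  0.06  ] [ 0.6575 -0.409   0.    ]
[ 0.6624 -0.4109  0.03  ]
[[-0.9257  0.3784  0.003 ]
 [ 0.3783  0.9256 -0.006 ]
 [-0.005  -0.0044 -1.    ]]
```

Call:
send_rows(xyz=[[-25,-28,20],[-57,-62,50],[-57,-62,90],[-57,-62,120],[-57,-62,130]], rot=[[0,0,0],[0,0,0],[0,0,0],[0,0,0],[0,0,0]], fingers=[60,60,60,60,60])

```text
time_s: 3.32
tcp_pos: [0.5358, -0.2806, 0.1481]
eef_rot: [180.0, -0.2, 158.1]
ft_force: [0.1, -0.5, 0.4]
finger_gap: 0.701
```

```bash
python3 - <<'E'
from h import *
o=get_obs();i,im=snap("wrist","w2");print(o["tcp_pos"],o["eef_rot"],o["time_s"])
R=rots(o["eef_rot"]).as_matrix()
hsv=cv2.cvtColor(im,cv2.COLOR_BGR2HSV)
m=((hsv[...,0]>22)&(hsv[...,0]<38)&(hsv[...,1]>110)&(hsv[...,2]>100)).astype(np.uint8)*255
m=cv2.morphologyEx(m,cv2.MORPH_CLOSE,np.ones((9,9)))
cs,_=cv2.findContours(m,cv2.RETR_EXTERNAL,cv2.CHAIN_APPROX_NONE)
for c in cs:
    if cv2.contourArea(c)>800:
        r=cv2.minAreaRect(c);X=onz(i,*r[0],.026)
        P=np.array([onz(i,*p,.026)[:2] for p in cv2.boxPoints(r)]);print(r,X,R.T@(X-o["tcp_pos"])*1000,P.tolist())
E
```

```text
[ 0.5358 -0.2806  0.1481] [179.9658  -0.1615 158.0543] 3.325
((285.5, 202.0), (76.0, 17.0), 90.0) [ 0.535  -0.2737  0.026 ] [  3.0222   6.0555 122.1318] [[0.5072407212618603, -0.26911504658918245], [0.5116901770008712, -0.2581004415876375], [0.5644244718684347, -0.2785421259245087], [0.5597006067914579, -0.2902242911456674]]
```

View pics/w2.png

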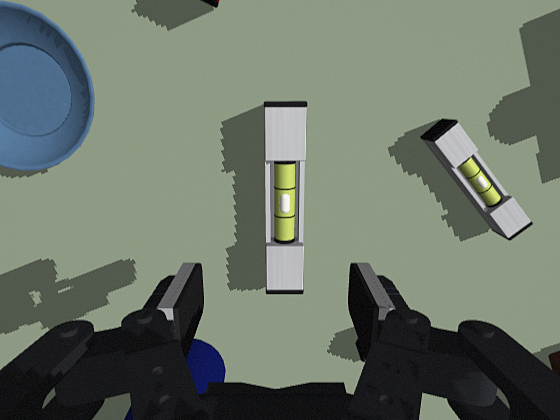

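Level top centre at px (285,200), aligned with the jaws and 3/6 mm off in tool x/y. Descending.

Call:
send_rows(xyz=[[3,6,10],[3,6,40],[3,6,80],[3,6,110],[3,6,122]], rot=[[0,0,0],[0,0,0],[0,0,0],[0,0,0],[0,0,0]], fingers=[60,60,60,60,60])

```text
time_s: 4.0
tcp_pos: [0.5359, -0.2738, 0.0267]
eef_rot: [180.0, -0.1, 158.1]
ft_force: [-0.4, 0.4, -0.3]
finger_gap: 0.705
```

```bash
python3 - <<'E'
from h import *
o=get_obs();i,im=snap("wrist","w3");print(o["tcp_pos"],o["eef_rot"],o["time_s"],o["ft_force"])
E
```

```text
[ 0.5359 -0.2738  0.0267] [179.9821  -0.0573 158.0923] 4.0 [-0.3608  0.3852 -0.2772]
```

View pics/w3.png

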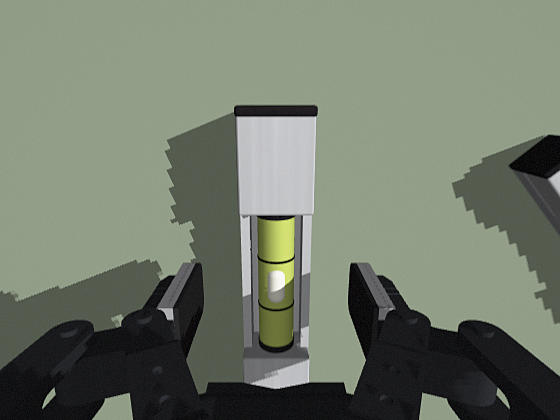

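Call:
send_rows(xyz=[[0,0,6],[0,0,12],[0,0,12],[0,0,12],[0,0,12]], rot=[[0,0,0],[0,0,0],[0,0,0],[0,0,0],[0,0,0]], fingers=[60,50,35,20,20], newtons=40)

```text
time_s: 4.68
tcp_pos: [0.5367, -0.2748, 0.016]
eef_rot: [180.0, 0.1, 158.1]
ft_force: [0.2, 0.6, 2.3]
finger_gap: 0.316
```

Call:
send_rows(xyz=[[0,0,0],[0,0,0],[0,0,0],[0,0,0],[0,0,0]], rot=[[0,0,0],[0,0,0],[0,0,0],[0,0,0],[0,0,0]], fingers=[20,20,20,20,20])

```text
time_s: 5.3
tcp_pos: [0.5367, -0.2748, 0.016]
eef_rot: [-180.0, 0.1, 158.1]
ft_force: [0.0, 0.2, 5.0]
finger_gap: 0.319
```

Call:
send_rows(xyz=[[0,0,-15],[0,0,-50],[0,0,-90],[0,0,-130],[0,0,-150]], rot=[[0,0,0],[0,0,0],[0,0,0],[0,0,0],[0,0,0]], fingers=[20,20,20,20,20])

```text
time_s: 5.92
tcp_pos: [0.5365, -0.2749, 0.1677]
eef_rot: [-180.0, 0.1, 158.1]
ft_force: [1.1, -0.8, -4.6]
finger_gap: 0.314
```

```bash
python3 - <<'E'
from h import *
o=get_obs();i,im=snap("wrist","w4");print(o["tcp_pos"],o["eef_rot"],o["time_s"],o["ft_force"],o["finger_gap"],o["joint_pos"])
R=rots(o["eef_rot"]).as_matrix()
T=np.array([.554,.143,.166]);print(R.T@(T-o["tcp_pos"])*1000)
E
```

```text
[ 0.5365 -0.2749  0.1677] [-179.9564    0.1204  158.0567] 5.925 [ 1.0603 -0.8118 -4.5513] 0.31410005585036954 [-33.2675  16.1335 -10.0424  63.6974  -0.0191 -11.3242]
[139.9256 394.206    1.0664]
```

View pics/w4.png

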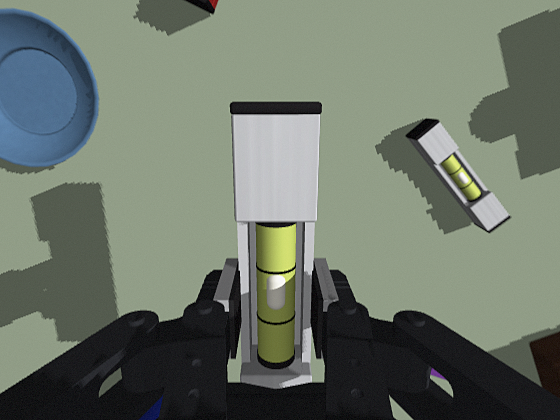

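Level held (weight about 4.5 N). Carrying it over to the plinth.

Call:
send_rows(xyz=[[14,40,0],[29,80,0],[43,120,0],[57,160,0],[71,200,0]], rot=[[0,0,7],[0,0,14],[0,0,21],[0,0,28],[0,0,36]], fingers=[20,20,20,20,20])

```text
time_s: 6.6
tcp_pos: [0.5436, -0.061, 0.164]
eef_rot: [-179.9, -0.1, 121.8]
ft_force: [1.1, -0.5, -3.6]
finger_gap: 0.315
```

```bash
python3 - <<'E'
from h import *
o=get_obs();print(o["tcp_pos"],o["eef_rot"],o["joint_pos"])
R=rots(o["eef_rot"]).as_matrix()
T=np.array([.554,.143,.166]);print(R.T@(T-o["tcp_pos"])*1000)
E
```

```text
[ 0.5436 -0.061   0.164 ] [-179.8813   -0.1004  121.7912] [-13.1648  11.0669 -17.0623  62.0258  -0.0129  45.044 ]
[167.8918 116.2969  -1.9801]
```

Call:
send_rows(xyz=[[34,23,-1],[68,47,-2],[102,70,-3],[136,93,-4],[168,116,-4]], rot=[[0,0,7],[0,0,14],[0,0,21],[0,0,28],[0,0,35.5]], fingers=[20,20,20,20,20])

```text
time_s: 7.22
tcp_pos: [0.5527, 0.1425, 0.168]
eef_rot: [-179.9, 0.1, 86.3]
ft_force: [0.8, -0.3, -3.4]
finger_gap: 0.316
```

```bash
python3 - <<'E'
from h import *
o=get_obs();print(o["tcp_pos"],o["eef_rot"],o["joint_pos"],o["time_s"])
snap("wrist","w5");i,im=snap("top","t5")
cv2.imwrite("pics/t5c.png",cv2.resize(im[170:270,170:330],None,fx=4.5,fy=4.5,interpolation=cv2.INTER_CUBIC))
E
```

```text
[0.5527 0.1425 0.168 ] [-179.85      0.0511   86.3214] [  7.9818  13.1988 -13.8521  63.1063  -0.0197 101.6605] 7.225
```

View pics/w5.png

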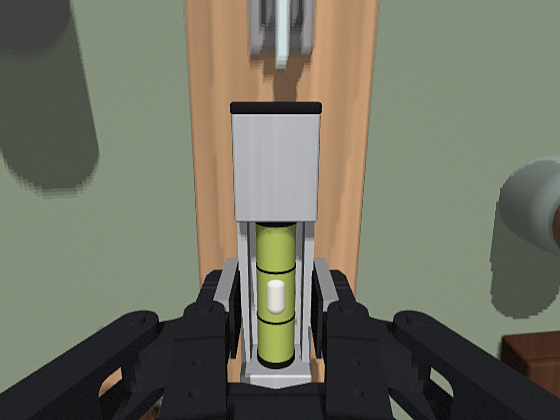

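View pics/t5c.png

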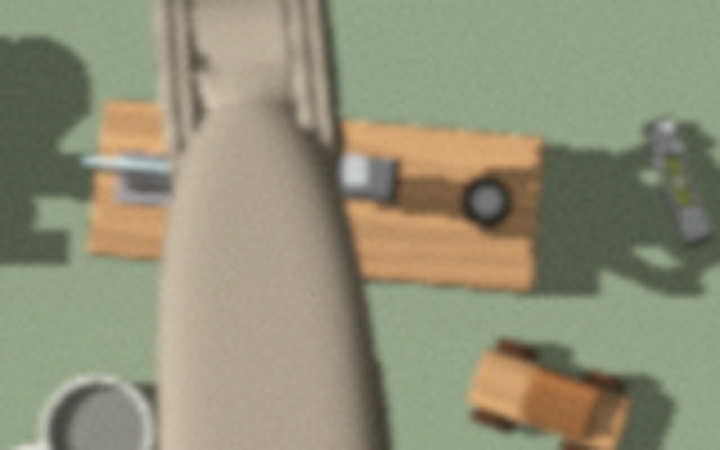

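The wrist view shows the board edges at about x=188 to 205 and 379 to 356, with the panel at (282,65). I'll check the alignment on the board plane.

```bash
python3 - <<'E'
from h import *
o=get_obs();i=camera_info("wrist");im=cv2.imread("pics/w5.png");hsv=cv2.cvtColor(im,cv2.COLOR_BGR2HSV)
m=((hsv[...,0]>5)&(hsv[...,0]<22)&(hsv[...,1]>70)&(hsv[...,2]>70))
L=[];Rr=[]
for v in range(60,230,10):
    w=np.where(m[v,150:420])[0]+150
    L.append(onz(i,w.min(),v,.05)[:2]);Rr.append(onz(i,w.max(),v,.05)[:2])
L=np.array(L);Rr=np.array(Rr)
pl=np.polyfit(L[:,1],L[:,0],1);pr=np.polyfit(Rr[:,1],Rr[:,0],1)
y=o["tcp_pos"][1];print(pl,pr,np.degrees(np.arctan([pl[0],pr[0]])),np.polyval(pl,y),np.polyval(pr,y))
print("panel edge",onz(i,282,68,.05), onz(i,282,68,.127), onz(i,280,58,.05))
t=camera_info("top")
# knob top z .096 in t5 crop at (486,203)/4.5+170
print("knob",onz(t,486/4.5+170,203/4.5+170,.096))
E
```

```text
[0.0674 0.4858] [0.069  0.6032] [3.8546 3.9492] 0.4954994702616992 0.6132058080904397
panel edge [0.5617 0.2363 0.05  ] [0.5602 0.2296 0.127 ] [0.5608 0.2424 0.05  ]
knob [0.5434 0.0128 0.096 ]
```

Call:
send_rows(xyz=[[1,2,25],[1,2,55],[1,2,80],[1,2,90],[1,2,94]], rot=[[0,0,0.2],[0,0,0.2],[0,0,0.2],[0,0,0.2],[0,0,0.2]], fingers=[20,20,20,20,20])

```text
time_s: 7.95
tcp_pos: [0.5555, 0.1418, 0.0745]
eef_rot: [-179.9, 0.0, 86.4]
ft_force: [-0.3, -0.1, -3.9]
finger_gap: 0.316
```

Call:
send_rows(xyz=[[0,0,1],[0,0,2],[0,0,3],[0,0,4],[0,0,5]], rot=[[0,0,0],[0,0,0],[0,0,0],[0,0,0],[0,0,0]], fingers=[20,20,20,20,20])

```text
time_s: 8.57
tcp_pos: [0.5563, 0.1423, 0.0704]
eef_rot: [180.0, 0.0, 86.4]
ft_force: [0.2, -0.5, -4.1]
finger_gap: 0.317
```

Call:
send_rows(xyz=[[0,-1,1],[0,-1,2],[0,-1,3],[0,-1,4],[0,-1,4]], rot=[[0,0,0],[0,0,0],[0,0,0],[0,0,0],[0,0,0]], fingers=[20,20,20,20,20])

```text
time_s: 9.2
tcp_pos: [0.5551, 0.1424, 0.0662]
eef_rot: [-180.0, 0.0, 86.4]
ft_force: [-0.9, 0.6, -3.7]
finger_gap: 0.314
```

Call:
send_rows(xyz=[[0,0,0.6],[0,0,1.2],[0,0,1.8],[0,0,2],[0,0,2]], rot=[[0,0,0],[0,0,0],[0,0,0],[0,0,0],[0,0,0]], fingers=[20,20,20,20,20])

```text
time_s: 9.82
tcp_pos: [0.5553, 0.1424, 0.0656]
eef_rot: [180.0, 0.0, 86.4]
ft_force: [-3.4, -1.2, 5.0]
finger_gap: 0.316
```

Contact. Releasing and rising.

Call:
send_rows(xyz=[[0,0,0],[0,0,0],[0,0,0],[0,0,0],[0,0,0]], rot=[[0,0,0],[0,0,0],[0,0,0],[0,0,0],[0,0,0]], fingers=[29,32,40,50,54])

```text
time_s: 10.45
tcp_pos: [0.5552, 0.1424, 0.0642]
eef_rot: [-180.0, 0.0, 86.4]
ft_force: [-0.0, 0.9, 0.3]
finger_gap: 0.631
```

Call:
send_rows(xyz=[[0,0,-10],[0,0,-30],[0,0,-60],[0,0,-90],[0,0,-100]], rot=[[0,0,0],[0,0,0],[0,0,0],[0,0,0],[0,0,0]], fingers=[54,54,54,54,54])

```text
time_s: 11.08
tcp_pos: [0.557, 0.1426, 0.1672]
eef_rot: [179.7, -0.1, 86.4]
ft_force: [0.1, -0.1, -0.1]
finger_gap: 0.634
```

Call:
send_rows(xyz=[[-25,0,0],[-50,0,0],[-50,0,0],[-50,0,0],[-50,0,0]], rot=[[0,0,0],[0,0,0],[0,0,0],[0,0,0],[0,0,0]], fingers=[54,54,54,54,54])

```text
time_s: 11.7
tcp_pos: [0.5519, 0.0931, 0.1641]
eef_rot: [-180.0, -0.0, 86.4]
ft_force: [0.8, -0.3, 0.7]
finger_gap: 0.635
```

```bash
python3 - <<'E'
from h import *
o=get_obs();print(o["tcp_pos"],o["eef_rot"],o["joint_pos"],o["time_s"])
snap("wrist","w6")
E
```

```text
[0.5519 0.0931 0.1641] [-179.9778   -0.0139   86.4052] [  2.954   12.2135 -15.6131  62.1939   0.0163  96.5488] 11.7
```

View pics/w6.png

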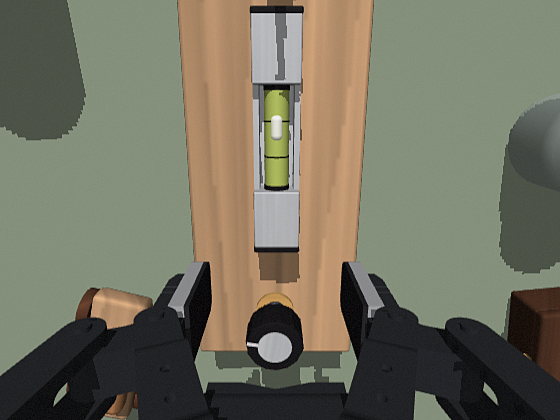

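Bubble at row 127, between lines at 121 and 157, so about 6.5 mm toward the holder. The knob end is low and needs turning clockwise. Measuring the bubble and knob.

```bash
cat >> h.py <<'E'
def bubble(i,im,x0,x1,y0,y1):
    hsv=cv2.cvtColor(im,cv2.COLOR_BGR2HSV)
    y=((hsv[...,0]>22)&(hsv[...,0]<38)&(hsv[...,1]>90)&(hsv[...,2]>60)).astype(np.uint8)
    M=np.zeros_like(y);M[y0:y1,x0:x1]=1
    y=cv2.morphologyEx(y*M,cv2.MORPH_OPEN,np.ones((2,2)))
    return y
E
python3 - <<'E'
from h import *
o=get_obs();i,im=snap("wrist","w7")
R=rots(o["eef_rot"]).as_matrix()
cv2.imwrite("pics/w7c.png",cv2.resize(im[70:260,230:330],None,fx=3,fy=3,interpolation=cv2.INTER_CUBIC))
print([ (v,im[v,276].tolist()) for v in range(84,194,1)])
k=onz(i,278,348,.096);print("knob",k,R.T@(k-o["tcp_pos"])*1000)
E
```

```text
[(84, [39, 40, 39]), (85, [13, 11, 12]), (86, [16, 18, 17]), (87, [15, 15, 17]), (88, [22, 14, 19]), (89, [35, 43, 43]), (90, [83, 163, 151]), (91, [103, 202, 186]), (92, [100, 194, 181]), (93, [97, 190, 177]), (94, [97, 191, 177]), (95, [97, 190, 176]), (96, [96, 190, 176]), (97, [98, 191, 177]), (98, [99, 190, 177]), (99, [96, 188, 176]), (100, [97, 190, 177]), (101, [97, 191, 178]), (102, [97, 189, 177]), (103, [97, 190, 178]), (104, [97, 190, 176]), (105, [97, 190, 177]), (106, [97, 189, 177]), (107, [99, 192, 178]), (108, [96, 189, 176]), (109, [96, 190, 177]), (110, [97, 189, 175]), (111, [97, 191, 177]), (112, [96, 188, 175]), (113, [92, 186, 173]), (114, [79, 181, 167]), (115, [179, 219, 215]), (116, [242, 238, 240]), (117, [244, 240, 242]), (118, [241, 239, 240]), (119, [235, 238, 239]), (120, [222, 230, 232]), (121, [216, 224, 225]), (122, [219, 227, 227]), (123, [221, 227, 229]), (124, [221, 228, 229]), (125, [218, 226, 226]), (126, [220, 226, 227]), (127, [218, 227, 228]), (128, [219, 225, 227]), (129, [220, 227, 228]), (130, [219, 226, 228]), (131, [221, 227, 228]), (132
[... 777 characters left out ...]
71]), (166, [94, 186, 174]), (167, [93, 185, 171]), (168, [93, 185, 172]), (169, [94, 185, 173]), (170, [93, 185, 174]), (171, [90, 182, 170]), (172, [96, 186, 174]), (173, [94, 185, 174]), (174, [93, 185, 173]), (175, [93, 184, 171]), (176, [93, 185, 171]), (177, [94, 186, 173]), (178, [95, 187, 174]), (179, [94, 186, 173]), (180, [91, 184, 171]), (181, [95, 187, 174]), (182, [90, 183, 169]), (183, [93, 186, 172]), (184, [95, 189, 177]), (185, [86, 172, 161]), (186, [52, 100, 93]), (187, [23, 12, 13]), (188, [29, 25, 24]), (189, [22, 20, 19]), (190, [35, 29, 33]), (191, [124, 123, 120]), (192, [213, 211, 210]), (193, [214, 212, 212])]
knob [0.548  0.0128 0.096 ] [-80.4435   1.1302  68.1284]
```

View pics/w7c.png

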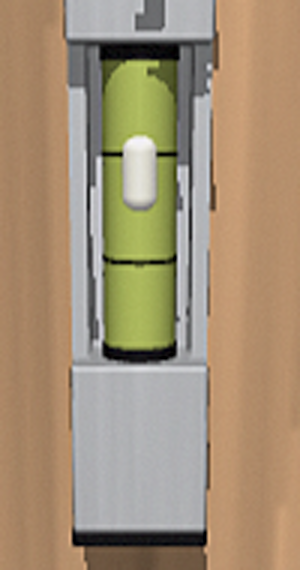

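Call:
send_rows(xyz=[[-30,0,0],[-60,0,0],[-80,0,0],[-80,0,0],[-80,0,0]], rot=[[0,0,-10],[0,0,-20],[0,0,-30],[0,0,-40],[0,0,-50]], fingers=[60,60,60,60,60])

```text
time_s: 12.42
tcp_pos: [0.547, 0.0127, 0.1643]
eef_rot: [180.0, -0.0, 136.7]
ft_force: [1.5, -0.4, 0.1]
finger_gap: 0.704
```

```bash
python3 - <<'E'
from h import *
o=get_obs();print(o["tcp_pos"],o["eef_rot"],o["joint_pos"],o["time_s"])
snap("wrist","w8")
i=camera_info("wrist")
R=rots(o["eef_rot"]).as_matrix()
print(R.T@(np.array([.547,.0128,.074])-o["tcp_pos"])*1000, proj(i,[.547,.0128,.096]))
E
```

```text
[0.547  0.0127 0.1643] [179.9957  -0.0036 136.6835] [ -5.4465  10.9649 -17.1464  61.8889   0.0057  37.8701] 12.425
[ 0.1003  0.0796 90.2882] [277.3588 230.1103]
```

View pics/w8.png

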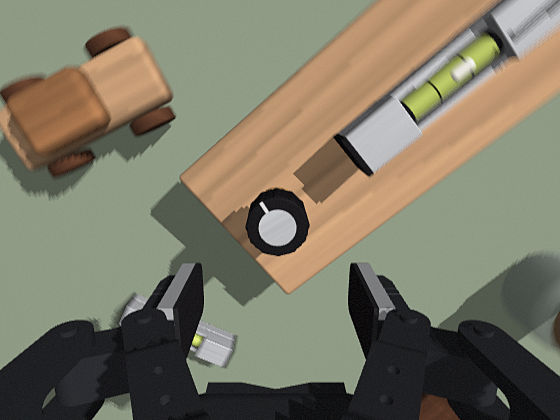

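The knob top centre at (277,228) agrees with the prediction. Descending and gripping.

Call:
send_rows(xyz=[[0,0,20],[0,0,50],[0,0,75],[0,0,86],[0,0,89]], rot=[[0,0,0],[0,0,0],[0,0,0],[0,0,0],[0,0,0]], fingers=[60,60,60,60,60])

```text
time_s: 13.1
tcp_pos: [0.5467, 0.0129, 0.0749]
eef_rot: [-180.0, -0.0, 136.3]
ft_force: [0.1, 0.2, 0.5]
finger_gap: 0.703
```

Call:
send_rows(xyz=[[0,0,0],[0,0,0],[0,0,0],[0,0,0],[0,0,0]], rot=[[0,0,0],[0,0,0],[0,0,0],[0,0,0],[0,0,0]], fingers=[50,42,34,30,30], newtons=40)

```text
time_s: 13.72
tcp_pos: [0.5481, 0.0129, 0.0765]
eef_rot: [179.9, 0.1, 136.4]
ft_force: [0.1, 1.1, 6.0]
finger_gap: 0.422
```

```bash
python3 - <<'E'
from h import *
o=get_obs();print(o["tcp_pos"],o["eef_rot"],o["ft_force"],o["finger_gap"]*85.4,o["moment"])
snap("wrist","w9")
E
```

```text
[0.5481 0.0129 0.0765] [179.8739   0.083  136.3572] [0.1195 1.1307 6.0354] 36.01291859656825 [ 0.3406  0.0078 -0.0582]
```

View pics/w9.png

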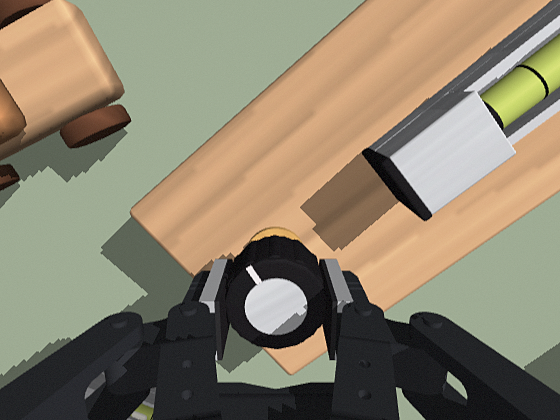

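Gripped at 36–38 mm. Turning clockwise from above (tool +z).

Call:
send_rows(xyz=[[0,0,-1],[0,0,-1],[0,0,-1],[0,0,-1],[0,0,-1]], rot=[[0,0,8],[0,0,17],[0,0,26],[0,0,35],[0,0,44]], fingers=[30,30,30,30,30])

```text
time_s: 14.4
tcp_pos: [0.5464, 0.0121, 0.0766]
eef_rot: [-179.9, 0.1, 92.1]
ft_force: [-2.1, -0.9, 3.6]
finger_gap: 0.417
```

Call:
send_rows(xyz=[[0,0,0],[0,0,0],[0,0,0],[0,0,0],[0,0,0]], rot=[[0,0,9],[0,0,18],[0,0,27],[0,0,36],[0,0,42]], fingers=[30,30,30,30,30])

```text
time_s: 15.02
tcp_pos: [0.5446, 0.0126, 0.0765]
eef_rot: [-179.8, 0.2, 50.2]
ft_force: [-5.5, 1.5, 8.6]
finger_gap: 0.423
```

```bash
python3 - <<'E'
from h import *
o=get_obs();print(o["tcp_pos"],o["eef_rot"],o["ft_force"],o["finger_gap"]*85.4,o["moment"],o["joint_pos"],o["time_s"])
snap("wrist","w10")
E
```

```text
[0.5446 0.0126 0.0765] [-179.8289    0.1815   50.1738] [-5.4521  1.4936  8.6297] 36.1106485551357 [0.0193 0.9629 0.0775] [ -5.4418  15.9666 -22.6802  51.5969  -0.0532 124.3848] 15.025
```

View pics/w10.png

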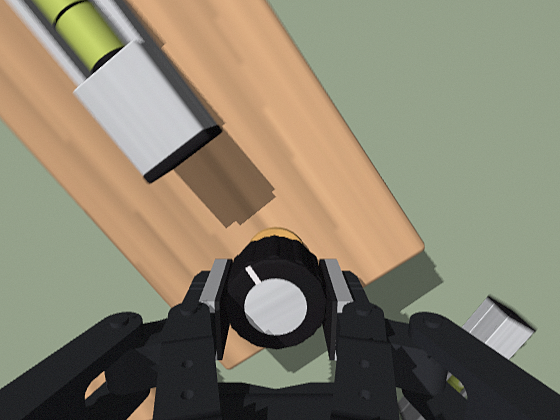

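The knob turned with the gripper (its mark stayed put relative to the pads). Releasing and checking the bubble.

Call:
send_rows(xyz=[[0,0,0],[0,0,0],[0,0,0],[0,0,-10],[0,0,-30]], rot=[[0,0,0],[0,0,0],[0,0,0],[0,0,0],[0,0,0]], fingers=[40,48,56,60,60])

```text
time_s: 15.7
tcp_pos: [0.5462, 0.0127, 0.1062]
eef_rot: [-179.9, 0.1, 50.4]
ft_force: [0.0, -0.2, 0.2]
finger_gap: 0.703
```

Call:
send_rows(xyz=[[0,0,-20],[0,0,-40],[0,0,-60],[0,0,-60],[0,0,-60]], rot=[[0,0,-9],[0,0,-18],[0,0,-27],[0,0,-36],[0,0,-36]], fingers=[60,60,60,60,60])

```text
time_s: 16.32
tcp_pos: [0.5474, 0.0126, 0.1673]
eef_rot: [179.9, 0.0, 86.3]
ft_force: [-0.2, -0.8, -0.5]
finger_gap: 0.706
```

Call:
send_rows(xyz=[[15,0,0],[30,0,0],[50,0,0],[50,0,0],[50,0,0]], rot=[[0,0,0],[0,0,0],[0,0,0],[0,0,0],[0,0,0]], fingers=[60,60,60,60,60])

```text
time_s: 16.95
tcp_pos: [0.5501, 0.0631, 0.1662]
eef_rot: [-180.0, 0.0, 86.4]
ft_force: [-0.1, 0.1, -0.7]
finger_gap: 0.699
```

```bash
python3 - <<'E'
from h import *
o=get_obs();print(o["tcp_pos"],o["eef_rot"],o["ft_force"],o["joint_pos"],o["time_s"])
i,im=snap("wrist","w11")
a,b=proj(i,[.555,.142,.076]);print(a,b)
a,b=int(a),int(b)
c=im[max(0,b-80):b+80,a-60:a+60];cv2.imwrite("pics/w11c.png",cv2.resize(c,None,fx=3.5,fy=3.5,interpolation=cv2.INTER_CUBIC))
E
```

```text
[0.5501 0.0631 0.1662] [-179.9872    0.0193   86.4052] [-0.078   0.1271 -0.7145] [ -0.1407  11.5193 -16.2102  62.2844  -0.0185  93.4541] 16.95
276.2175578035274 87.04207868986299
```

View pics/w11.png

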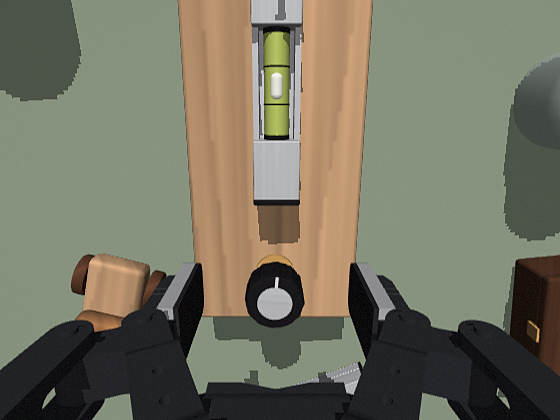

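View pics/w11c.png

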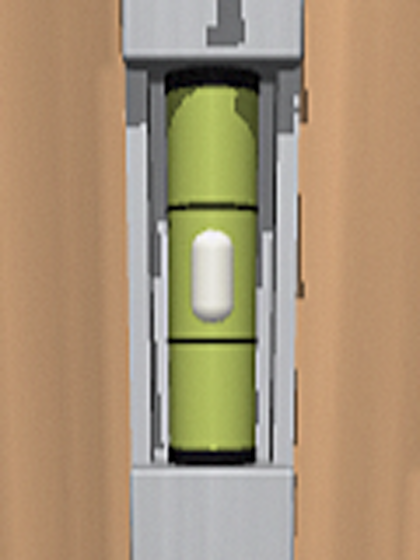

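The bubble is centred, about 0.3 mm off, 2 s after the turn. Next I'll turn the gripper across and press both end blocks with the open fingers.

Call:
send_rows(xyz=[[20,0,0],[40,0,0],[60,0,0],[79,0,0],[79,0,0]], rot=[[0,0,-9],[0,0,-18],[0,0,-27],[0,0,-36],[0,0,-45]], fingers=[85.4,85.4,85.4,85.4,85.4])

```text
time_s: 17.62
tcp_pos: [0.5553, 0.1421, 0.1663]
eef_rot: [180.0, 0.0, 131.7]
ft_force: [0.8, 0.4, 0.2]
finger_gap: 0.998
```

Call:
send_rows(xyz=[[0,0,0],[0,0,0],[0,0,0],[0,0,0],[0,0,0]], rot=[[0,0,-9],[0,0,-18],[0,0,-27],[0,0,-36],[0,0,-45]], fingers=[85.4,85.4,85.4,85.4,85.4])

```text
time_s: 18.25
tcp_pos: [0.5552, 0.1409, 0.1663]
eef_rot: [-180.0, -0.0, 176.6]
ft_force: [0.1, 0.2, -0.0]
finger_gap: 0.998
```

```bash
python3 - <<'E'
from h import *
o=get_obs();print(o["tcp_pos"],o["eef_rot"],o["ft_force"],o["joint_pos"],o["time_s"],o["moment"])
i,im=snap("wrist","w12")
E
```

```text
[0.5552 0.1409 0.1663] [-179.9892   -0.0019  176.5999] [ 0.1368  0.2038 -0.0109] [  7.7754  13.3706 -13.8476  62.7859  -0.0102  11.1755] 18.25 [ 0.0275 -0.0069  0.027 ]
```

View pics/w12.png

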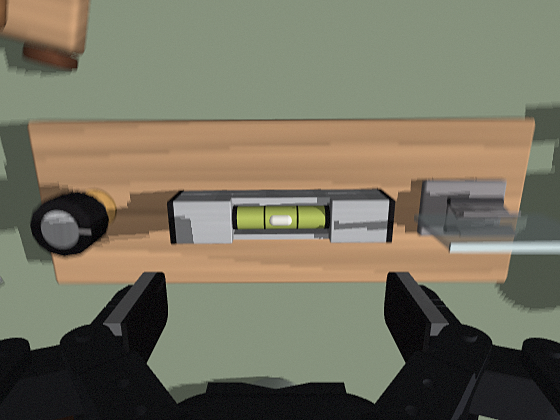

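Bubble still centred in this view (281 px, lines at 265/298). Descending gently to the end blocks.

Call:
send_rows(xyz=[[0,1,15],[0,1,35],[0,1,50],[0,1,60],[0,1,65]], rot=[[0,0,0],[0,0,0],[0,0,0],[0,0,0],[0,0,0]], fingers=[85.4,85.4,85.4,85.4,85.4])

```text
time_s: 18.92
tcp_pos: [0.5548, 0.1423, 0.1004]
eef_rot: [-180.0, -0.1, 176.3]
ft_force: [0.5, 1.0, -0.5]
finger_gap: 1.001
```

```bash
python3 - <<'E'
from h import *
o=get_obs();print(o["tcp_pos"],o["eef_rot"],o["ft_force"],o["time_s"])
i,im=snap("wrist","w13")
i,im=snap("scene","s13");cv2.imwrite("pics/s13c.png",cv2.resize(im[130:260,230:410],None,fx=4,fy=4,interpolation=cv2.INTER_CUBIC))
E
```

```text
[0.5548 0.1423 0.1004] [-179.9862   -0.0637  176.3265] [ 0.5134  0.9597 -0.5299] 18.925
```

View pics/w13.png

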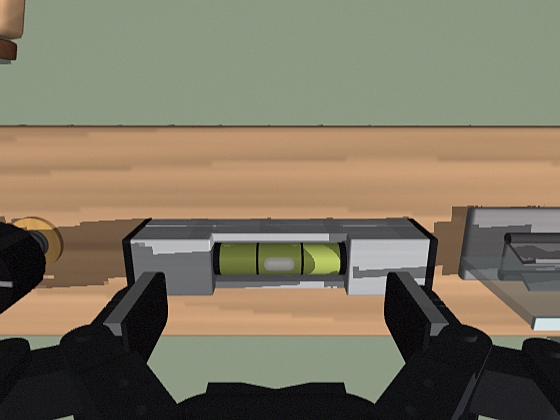

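View pics/s13c.png

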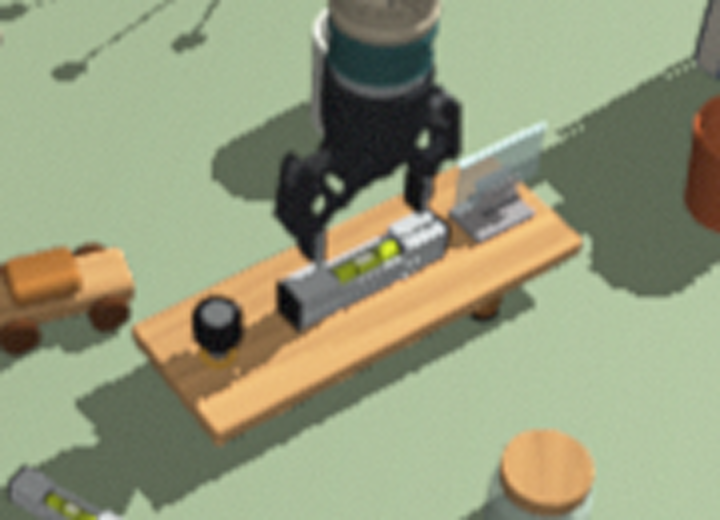

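Call:
send_rows(xyz=[[0,-4,0],[0,-4,2],[0,-4,4],[0,-4,6],[0,-4,8]], rot=[[0,0,0],[0,0,0],[0,0,0],[0,0,0],[0,0,0]], fingers=[85.4,85.4,85.4,85.4,85.4])

```text
time_s: 19.65
tcp_pos: [0.5549, 0.1384, 0.0932]
eef_rot: [180.0, -0.0, 176.4]
ft_force: [0.5, -0.6, 0.1]
finger_gap: 1.005
```

Call:
send_rows(xyz=[[0,0,1],[0,0,2],[0,0,3],[0,0,4],[0,0,4]], rot=[[0,0,0],[0,0,0],[0,0,0],[0,0,0],[0,0,0]], fingers=[85.4,85.4,85.4,85.4,85.4])

```text
time_s: 20.27
tcp_pos: [0.5549, 0.1384, 0.0892]
eef_rot: [-180.0, -0.0, 176.4]
ft_force: [-0.6, -0.1, 1.1]
finger_gap: 1.006
```

Call:
send_rows(xyz=[[0,0,0.5],[0,0,1],[0,0,1.5],[0,0,2],[0,0,2]], rot=[[0,0,0],[0,0,0],[0,0,0],[0,0,0],[0,0,0]], fingers=[85.4,85.4,85.4,85.4,85.4])

```text
time_s: 20.9
tcp_pos: [0.5549, 0.1384, 0.0873]
eef_rot: [-180.0, -0.0, 176.4]
ft_force: [-0.1, 0.1, 0.1]
finger_gap: 1.002
```

Call:
send_rows(xyz=[[0,0,0.4],[0,0,0.8],[0,0,1.2],[0,0,1.5],[0,0,1.5]], rot=[[0,0,0],[0,0,0],[0,0,0],[0,0,0],[0,0,0]], fingers=[85.4,85.4,85.4,85.4,85.4])

```text
time_s: 21.52
tcp_pos: [0.5549, 0.1384, 0.0858]
eef_rot: [-180.0, -0.0, 176.4]
ft_force: [-0.5, -0.2, -0.1]
finger_gap: 1.0
```

```bash
python3 - <<'E'
from h import *
o=get_obs();print(o["tcp_pos"],o["ft_force"],o["time_s"])
i,im=snap("wrist","w14")
E
```

```text
[0.5549 0.1384 0.0858] [-0.5164 -0.1686 -0.1419] 21.525
```

View pics/w14.png

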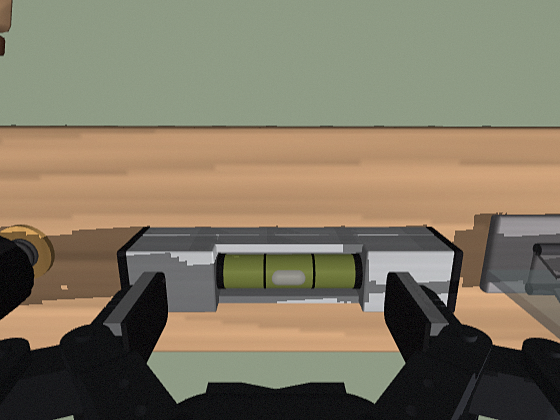

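Call:
send_rows(xyz=[[0,0,0.5],[0,0,1],[0,0,1.5],[0,0,2],[0,0,2]], rot=[[0,0,0],[0,0,0],[0,0,0],[0,0,0],[0,0,0]], fingers=[85.4,85.4,85.4,85.4,85.4])

```text
time_s: 22.2
tcp_pos: [0.5549, 0.1384, 0.0838]
eef_rot: [-180.0, -0.0, 176.4]
ft_force: [0.1, -0.3, -0.2]
finger_gap: 1.0
```

Call:
send_rows(xyz=[[0,0,0.5],[0,0,1],[0,0,1.5],[0,0,2],[0,0,2]], rot=[[0,0,0],[0,0,0],[0,0,0],[0,0,0],[0,0,0]], fingers=[85.4,85.4,85.4,85.4,85.4])

```text
time_s: 22.82
tcp_pos: [0.5549, 0.1384, 0.0818]
eef_rot: [-180.0, -0.0, 176.4]
ft_force: [0.0, -0.5, -0.5]
finger_gap: 1.002
```

Call:
send_rows(xyz=[[0,0,0.5],[0,0,1],[0,0,1.5],[0,0,2],[0,0,2]], rot=[[0,0,0],[0,0,0],[0,0,0],[0,0,0],[0,0,0]], fingers=[85.4,85.4,85.4,85.4,85.4])

```text
time_s: 23.45
tcp_pos: [0.5549, 0.1384, 0.0797]
eef_rot: [-180.0, -0.0, 176.4]
ft_force: [-0.4, -0.9, -0.5]
finger_gap: 0.996
```

Call:
send_rows(xyz=[[0,0,0.4],[0,0,0.8],[0,0,1.2],[0,0,1.5],[0,0,1.5]], rot=[[0,0,0],[0,0,0],[0,0,0],[0,0,0],[0,0,0]], fingers=[85.4,85.4,85.4,85.4,85.4])

```text
time_s: 24.08
tcp_pos: [0.5549, 0.1384, 0.0783]
eef_rot: [-180.0, -0.0, 176.4]
ft_force: [-0.0, 0.2, -0.2]
finger_gap: 0.996
```

Call:
send_rows(xyz=[[0,0,0.3],[0,0,0.6],[0,0,0.9],[0,0,1],[0,0,1]], rot=[[0,0,0],[0,0,0],[0,0,0],[0,0,0],[0,0,0]], fingers=[85.4,85.4,85.4,85.4,85.4])

```text
time_s: 24.7
tcp_pos: [0.5549, 0.1384, 0.0773]
eef_rot: [-180.0, -0.0, 176.4]
ft_force: [0.4, -0.1, 0.8]
finger_gap: 1.006
```

```bash
python3 - <<'E'
from h import *
o=get_obs();print(o["tcp_pos"],o["ft_force"],o["time_s"])
i,im=snap("wrist","w15")
i,im=snap("scene","s15");cv2.imwrite("pics/s15c.png",cv2.resize(im[150:240,270:400],None,fx=6,fy=6,interpolation=cv2.INTER_CUBIC))
E
```

```text
[0.5549 0.1384 0.0773] [ 0.3873 -0.1351  0.8216] 24.7
```

View pics/w15.png

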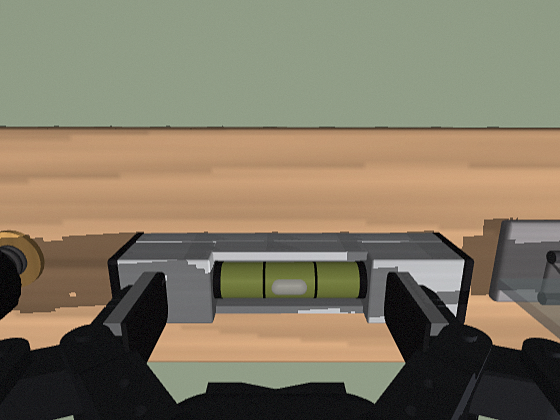

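View pics/s15c.png

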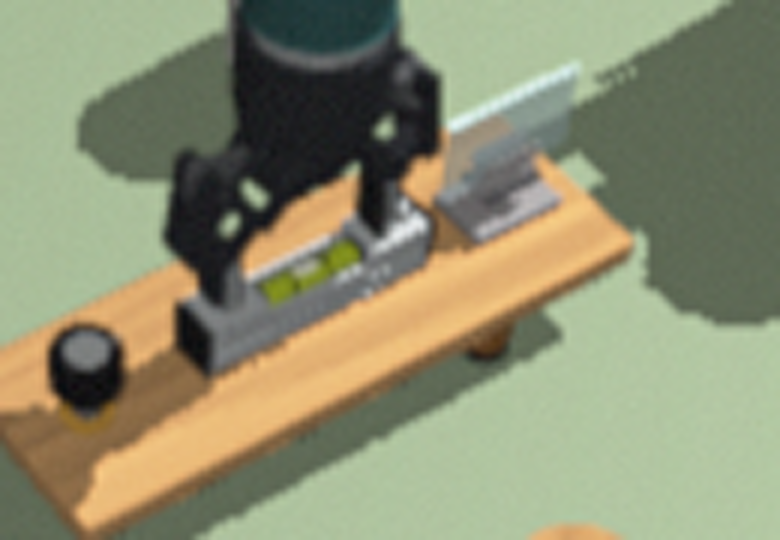

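Tips just above the blocks and the bubble centred (290, lines 265/316). Continuing.

Call:
send_rows(xyz=[[0,0,0.3],[0,0,0.6],[0,0,0.9],[0,0,1],[0,0,1]], rot=[[0,0,0],[0,0,0],[0,0,0],[0,0,0],[0,0,0]], fingers=[85.4,85.4,85.4,85.4,85.4])

```text
time_s: 25.42
tcp_pos: [0.555, 0.1384, 0.0769]
eef_rot: [180.0, 0.0, 176.4]
ft_force: [-2.5, -1.2, 5.1]
finger_gap: 0.997
```

Call:
send_rows(xyz=[[0,0,0.3],[0,0,0.5],[0,0,0.5],[0,0,0.5],[0,0,0.5]], rot=[[0,0,0],[0,0,0],[0,0,0],[0,0,0],[0,0,0]], fingers=[85.4,85.4,85.4,85.4,85.4])

```text
time_s: 26.05
tcp_pos: [0.555, 0.1384, 0.0769]
eef_rot: [-180.0, 0.0, 176.4]
ft_force: [-2.8, -0.9, 7.5]
finger_gap: 1.002
```

Call:
send_rows(xyz=[[0,0,0],[0,0,0],[0,0,0],[0,0,0],[0,0,0]], rot=[[0,0,0],[0,0,0],[0,0,0],[0,0,0],[0,0,0]], fingers=[85.4,85.4,85.4,85.4,85.4])

```text
time_s: 26.68
tcp_pos: [0.555, 0.1384, 0.0768]
eef_rot: [-180.0, 0.0, 176.4]
ft_force: [-2.8, -0.2, 8.0]
finger_gap: 1.0
```

Call:
send_rows(xyz=[[0,0,0.3],[0,0,0.4],[0,0,0.4],[0,0,0.4],[0,0,0.4]], rot=[[0,0,0],[0,0,0],[0,0,0],[0,0,0],[0,0,0]], fingers=[85.4,85.4,85.4,85.4,85.4])

```text
time_s: 27.3
tcp_pos: [0.555, 0.1384, 0.0768]
eef_rot: [-180.0, 0.0, 176.4]
ft_force: [-3.5, -1.3, 9.5]
finger_gap: 0.996
```

Call:
send_rows(xyz=[[0,0,0],[0,0,0],[0,0,0],[0,0,0],[0,0,0]], rot=[[0,0,0],[0,0,0],[0,0,0],[0,0,0],[0,0,0]], fingers=[85.4,85.4,85.4,85.4,85.4])

```text
time_s: 27.92
tcp_pos: [0.555, 0.1384, 0.0768]
eef_rot: [-180.0, 0.0, 176.4]
ft_force: [-4.1, -1.1, 10.0]
finger_gap: 0.999
```

Call:
send_rows(xyz=[[0,0,0],[0,0,0],[0,0,0],[0,0,0],[0,0,0]], rot=[[0,0,0],[0,0,0],[0,0,0],[0,0,0],[0,0,0]], fingers=[85.4,85.4,85.4,85.4,85.4])

```text
time_s: 28.55
tcp_pos: [0.555, 0.1384, 0.0768]
eef_rot: [-180.0, 0.0, 176.4]
ft_force: [-3.9, -0.7, 10.3]
finger_gap: 0.999
```

```bash
python3 - <<'E'
from h import *
o=get_obs();print(o["tcp_pos"],o["ft_force"],o["time_s"])
i,im=snap("wrist","w16")
cv2.imwrite("pics/w16c.png",cv2.resize(im[220:340,190:400],None,fx=3.5,fy=3.5,interpolation=cv2.INTER_CUBIC))
for _ in range(3): snap("top","t16");print(get_obs()["ft_force"])
E
```

```text
[0.555  0.1384 0.0768] [-3.9059 -0.681  10.2635] 28.55
[-3.9534 -0.9766  9.923 ]
[-4.5882 -0.8046  9.5073]
[-3.9983 -0.6388  9.6796]
```

View pics/w16c.png

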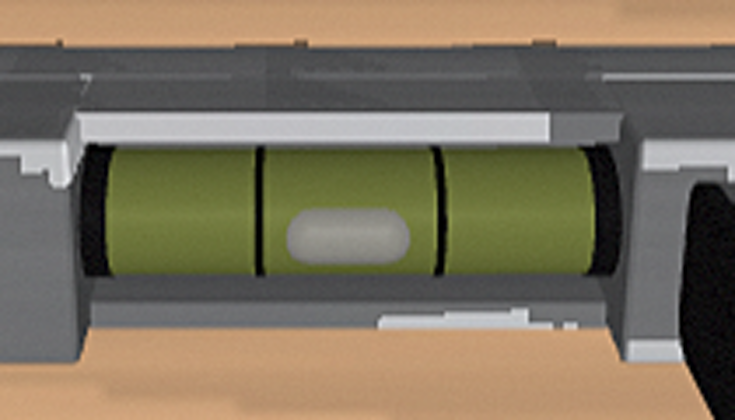

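View pics/t16.png

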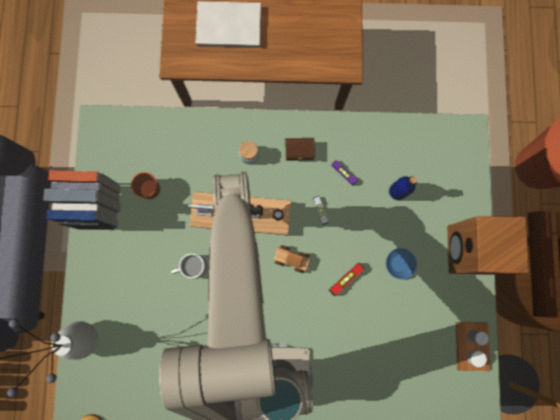

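Push is about 10 N with the bubble centred. There is also about 4 N of sideways force, so I'll relax that a little.

Call:
send_rows(xyz=[[0.2,0,0],[0.4,0,0],[0.5,0,0],[0.5,0,0],[0.5,0,0]], rot=[[0,0,0],[0,0,0],[0,0,0],[0,0,0],[0,0,0]], fingers=[85.4,85.4,85.4,85.4,85.4])

```text
time_s: 29.38
tcp_pos: [0.555, 0.1384, 0.0768]
eef_rot: [-180.0, 0.1, 176.4]
ft_force: [-2.1, -0.7, 10.1]
finger_gap: 1.004
```

Call:
send_rows(xyz=[[0,0,0],[0,0,0],[0,0,0],[0,0,0],[0,0,0]], rot=[[0,0,0],[0,0,0],[0,0,0],[0,0,0],[0,0,0]], fingers=[85.4,85.4,85.4,85.4,85.4])

```text
time_s: 30.0
tcp_pos: [0.555, 0.1384, 0.0768]
eef_rot: [-180.0, 0.1, 176.4]
ft_force: [-2.9, -0.4, 9.6]
finger_gap: 1.004
```

Call:
send_rows(xyz=[[0,0,0],[0,0,0],[0,0,0],[0,0,0],[0,0,0]], rot=[[0,0,0],[0,0,0],[0,0,0],[0,0,0],[0,0,0]], fingers=[85.4,85.4,85.4,85.4,85.4])

```text
time_s: 30.62
tcp_pos: [0.555, 0.1384, 0.0769]
eef_rot: [-180.0, 0.1, 176.4]
ft_force: [-3.1, -0.3, 9.7]
finger_gap: 1.0
```

```bash
python3 - <<'E'
from h import *
i,im=snap("wrist","w17");o=get_obs();print(o["tcp_pos"],o["ft_force"],o["time_s"])
cv2.imwrite("pics/w17c.png",cv2.resize(im[220:340,190:400],None,fx=3.5,fy=3.5,interpolation=cv2.INTER_CUBIC))
E
```

```text
[0.555  0.1384 0.0768] [-2.5757  0.2578  9.4563] 30.675
```

View pics/w17c.png

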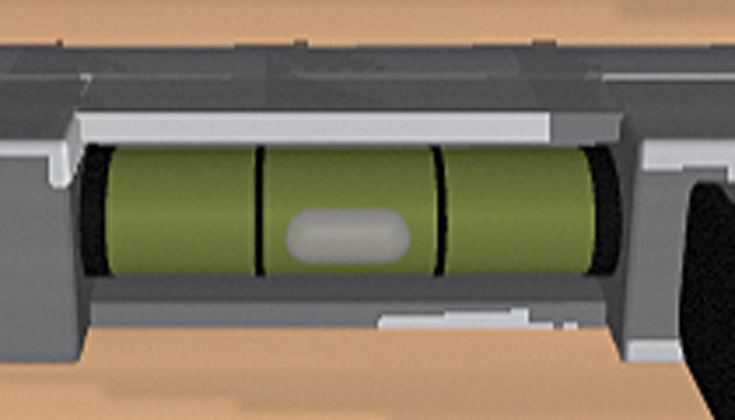

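The bubble is at 348, midway between the lines at 260 and 440, and the push is steady at about 9.7 N. Handing in.

```bash
python3 -c "
from rig import order
print(order.hand_in())"
```

```text
the job is handed in; nothing more can be done
None
```

The job is handed in at about 31 s on the robot's clock, with the arm still pressing the spirit level onto the plinth. `hand_in` gives no verdict, so this rests on my own checks.

- **Placing:** I stood the larger silver level lengthwise on the plinth between the knob and the photo holder, and let go. The bubble then sat about 6.5 mm towards the holder.
- **Levelling:** I gripped the knob, turned it about 86° clockwise from above and let go. About 2 s later the bubble was roughly 0.3 mm from the middle.
- **Pressing:** The open fingertips press down on both end blocks. The last readings of the push were 9.5–9.7 N.
- **Final bubble check:** In the last wrist picture, under that push, the bubble was about 0.2 mm from the middle, well inside the 2.5 mm limit.
- **Other things:** In the last top picture, judged by eye, the bystanders and the look-alike levels stood where they started.

Two things were not perfect:
- **Sideways force:** About 2.5–3 N remains with the push. I reduced it from about 4 N, and the level showed no sign of sliding.
- **Position estimates:** The first top and wrist estimates of the level's position differed by about 7 mm. A closer wrist look settled it before I grasped the level.

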